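# Load the staining reagents into their colour-coded rack

## Task

Load the grey reagent rack: keeping them upright, stand each of the four colour-capped bottles in the cup of its cap's colour, right down on the cup's floor, with the middle of its label facing straight out of the rack's open front, away from the back panel. The white-capped bottle does not belong in the rack: leave it standing where it is.

Things in the scene. Friction and masses are not known exactly. Their poses are not given: they have to be found in the camera images.
- red_bottle: Brown glass bottle with red screw cap, loose, standing upright, 42 mm in diameter, 98 mm tall, closed, 0.08 to 0.32 kg. Origin: centre of its underside, z up. The straight body to grip lies 0 to 60 mm above the underside; the cap is 26 mm wide and begins 83 mm above it. One paper label is on its side: the middle of the label is toward the bottle's own -x.
- violet_bottle: Brown glass bottle with violet screw cap, loose, standing upright, 42 mm in diameter, 98 mm tall, closed, 0.08 to 0.32 kg. Origin: centre of its underside, z up. The straight body to grip lies 0 to 60 mm above the underside; the cap is 26 mm wide and begins 83 mm above it. One paper label is on its side: the middle of the label is toward the bottle's own -x.
- blue_bottle: White plastic bottle with blue screw cap, loose, standing upright, 54 mm in diameter, 125 mm tall, closed, 0.08 to 0.32 kg. Origin: centre of its underside, z up. The straight body to grip lies 0 to 75 mm above the underside; the cap is 32 mm wide and begins 107 mm above it. One paper label is on its side: the middle of the label is toward the bottle's own -x.
- green_bottle: White plastic bottle with green screw cap, loose, standing upright, 60 mm in diameter, 135 mm tall, closed, 0.08 to 0.32 kg. Origin: centre of its underside, z up. The straight body to grip lies 0 to 80 mm above the underside; the cap is 34 mm wide and begins 116 mm above it. One paper label is on its side: the middle of the label is toward the bottle's own -x.
- white_bottle: White plastic bottle with white screw cap, 48 mm in diameter, 105 mm tall, loose, standing among the others; it has no cup in the rack and stays where it is. Origin: centre of its underside, z up.
- cup_red: Round red plastic cup fixed in the grey rack, for the red-capped bottle: 52 mm inside, widening at the rim, rim 28 mm above its origin. Origin: centre of its underside (6 mm above the worktop), z up; inner floor 5 mm above the origin. -x points out of the rack's open front, +x to its back panel. The four cups stand 81 mm apart in a row along y, in any order.
- cup_violet: Round dark violet plastic cup fixed in the grey rack, for the violet-capped bottle: 52 mm inside, widening at the rim, rim 28 mm above its origin. Origin: centre of its underside (6 mm above the worktop), z up; inner floor 5 mm above the origin. -x points out of the rack's open front, +x to its back panel. The four cups stand 81 mm apart in a row along y, in any order.
- cup_blue: Round blue plastic cup fixed in the grey rack, for the blue-capped bottle: 64 mm inside, widening at the rim, rim 28 mm above its origin. Origin: centre of its underside (6 mm above the worktop), z up; inner floor 5 mm above the origin. -x points out of the rack's open front, +x to its back panel. The four cups stand 81 mm apart in a row along y, in any order.
- cup_green: Round green plastic cup fixed in the grey rack, for the green-capped bottle: 70 mm inside, widening at the rim, rim 28 mm above its origin. Origin: centre of its underside (6 mm above the worktop), z up; inner floor 5 mm above the origin. -x points out of the rack's open front, +x to its back panel. The four cups stand 81 mm apart in a row along y, in any order.
- rack_front (a point): A point on the worktop straight out of the rack's open front: 250 mm in front of the middle of the row of cups, level with its underside. Axes as the cups' (labels must face -x). The rack is 340 mm long (y) and 96 mm deep; its back panel, 46 mm high, stands 46 mm behind the cup centres, its front lip is 13 mm high. A tall grey unit stands about 0.1 m from its rear left (+x, +y) end.

How it is judged:
By the outcome, as a careful person would: the job done as asked, in the order asked, and still so for the second after the job is handed in, with the robot touching nothing.
It also fails if it takes over 120 s, if anything falls off the work surface, if the arm or the gripper's body presses on something with over 40 N, if the wrist force passes 120 N, or if a joint passes its speed limit or range.

## Robot

A 7-joint arm with a two-finger parallel gripper is mounted at the origin on a cart in front of the work surface, level with it; the furniture and walls round the work are solid. World frame = base frame: x ahead of the robot, y to its left, z up, the work surface at z = 0. Lengths are in m, angles in rad, forces in N, time in s.
With the tool pointing down it reaches from about 0.4 to 0.85 m from the base axis. Payload 10.4 kg.
Tool frame: the origin (TCP) lies midway between the tips of the shut fingers; the grasp point (between the pads) lies 19 mm behind it (manip.grasp_offset is the distance from the TCP to the grasp point, in m); z points along the fingers, y is the line along which they close (so a half turn about z gives the same grasp; the last joint's range is limited). The gripper opens to 85 mm and grips with 20 to 120 N. Pads are 22 mm wide; open, the fingers measure 114 mm over their backs; the gripper's body (76 mm by 85 mm) begins 54 mm behind the grasp point. The pads swing forward as they close: fully open they stand 13 mm farther back than shut.
Start: joints at [1.182, 0.332, -0.065, 1.46, 0.022, 1.35, -0.088], TCP at [0.224, -0.584, 0.231] pointing down, gripper open.
Joint ranges: [-2.6, 2.6], [-0.5, 2.12], [-1.47, 1.34], [0.16, 2.42], [-1.27, 4.41], [0.06, 2.06], [-2.6, 2.6]. Speed limits (rad/s): [2.22, 2.22, 2.79, 2.79, 3.14, 3.14, 3.14].

## Interface

Orientations are given as a unit quaternion [x, y, z, w].
In Python, from workcell import manip, imaging, workorder gives the robot as it stands (manip), with the cameras (imaging) and the job (workorder).
- The arm moves only by the shell command python3 jog.py 'ROWS' [FORCE]. ROWS is rows parted by semicolons, their numbers by spaces, 1 to 20 of them, each of 7 numbers: a rotation vector rx, ry, rz in rad, then dx, dy, dz in m, then the opening from 0.0 (shut) to 1.0 (fully open); each row is the pose to reach, as a shift and turn from the pose commanded when the command began, along the tool's axes at that moment; what a row does not reach only later rows make up. A row lasts 1/8 s, in which the tool goes at most 0.0625 m and 0.188 rad, less where a joint would pass 70% of its speed; a pose out of reach is approached as far as the arm can. The fingers move at their own pace and stop on an object; FORCE is the grip in N (left out, the last holds). Time passes only in rows, so rows that do not move let the fingers close. It prints the time, the measured TCP pose, the force, the opening and the grip force at its end.
- manip.get_obs(): the state, without advancing time (a new reading comes with each control period).
- imaging.camera(name): name is "side" or "top" or "wrist"; returns the picture (480x640x3 uint8, blue, green, red); there is no depth.
- imaging.calibration(name): a dict with "fx", "fy", "cx", "cy" (pixels), "world_from_camera" (4x4, takes a point from camera to world coordinates); the wrist camera has in their place "tool_from_camera" (4x4, takes a point from camera to tool coordinates, whose origin is the TCP and whose axes are the flange's). Camera axes: x right, y up, looking along -z (the intrinsics and any distortion apply to the point x, -y, -z); pixel columns grow to the right and rows downward; lengths in m; the calibration is good to about 2 mm. A picture is of the moment at which its call begins: read the wrist's pose just before it. calibration takes no time and is no camera call.
- workorder.hand_in(): hands the job in; it is judged then, once.
The state is a dict: "clock": time; "joint_pos": joint angles; "joint_velocities": joint speeds; "tau": joint torques, N m; "position": TCP position; "ee_rot": TCP orientation; "ft_force": force on the tool from outside, world axes, zero at the start; "torque": the same for the moment, N m; "grip_width": opening from 0.0 (shut) to 1.0 (fully open); "grasp_force": force on a finger pad.
Only numpy, scipy, OpenCV 4.12 (cv2) and the standard library are available. Lean on these libraries where they do the work, as an engineer would, in place of code of your own. Each camera call takes 0.05 s, during which the arm holds its last target. There are 200 camera calls.

## Working session

There is one attempt and no reset: what is moved stays moved. The work goes in short steps, Python scripts to look and compute and a shell command to move; the robot and the scene stay as the last step left them, time stands still between calls to the robot, and variables do not carry over. Pictures are saved under pics/ and viewed, at most 14 in all, crops included, and the job is handed in when it is done.

```bash
ls; mkdir -p pics
python3 - <<'E'
from workcell import manip, imaging, workorder
import cv2
o=manip.get_obs();print(o)
for n in("top","side"):
    c=imaging.calibration(n);print(n,c)
    cv2.imwrite(f"pics/{n}0.png",imaging.camera(n))
print(imaging.calibration("wrist"),manip.grasp_offset)
E
```

```text
jog.py
pics
workcell.py
{'clock': 0.0, 'joint_pos': array([ 1.18241384,  0.3328796 , -0.06469688,  1.46095122,  0.02160579,
        1.34992314, -0.0884986 ]), 'joint_velocities': array([ 0.00262943,  0.00134819,  0.00043485, -0.00106598, -0.00081669,
       -0.0004758 , -0.00090258]), 'tau': array([ 5.92216165e-04, -6.25448728e+01,  4.97341168e-02, -3.91605341e+01,
        1.61858846e-02,  9.85561899e-03, -1.93732654e-05]), 'position': array([ 0.22340159, -0.58329364,  0.23050638]), 'ee_rot': array([ 9.83319796e-01,  1.81883593e-01, -1.70455529e-04, -7.12690323e-04]), 'ft_force': array([-0.09893694, -0.10998249, -0.02250763]), 'torque': array([0.05753861, 0.06302096, 0.01860917]), 'grasp_force': 0.0, 'grip_width': 0.9999660292335343}
top {'fx': 545.3688621459419, 'fy': 545.3688621459419, 'cx': 315.62032746923506, 'cy': 239.67936866898788, 'world_from_camera': array([[-0.02112186,  0.9962188 , -0.08427321,  0.40356037],
       [-0.99976893, -0.02070969,  0.00576212, -0.28645444],
       [ 0.00399506,  0.08437544,  0.99642603,  0.87581547],
       [ 0.        ,  0.        ,  0.        
[... 164 characters left out ...]
7, -0.00451463, -0.01949973,  0.44917181],
       [-0.01263618, -0.61316865,  0.78985095,  0.37957311],
       [-0.01552251,  0.78993912,  0.61298877,  0.56535962],
       [ 0.        ,  0.        ,  0.        ,  1.        ]])}
{'fx': 392.74729116728037, 'fy': 392.74729116728037, 'cx': 324.2229622571064, 'cy': 245.39451162504378, 'tool_from_camera': array([[-3.78261621e-04,  9.56373484e-01,  2.92146565e-01,
         7.50731530e-02],
       [ 9.99998698e-01, -9.65357684e-05,  1.61078525e-03,
        -1.45643206e-04],
       [ 1.56871490e-03,  2.92146794e-01, -9.56372203e-01,
        -1.43574146e-01],
       [ 0.00000000e+00,  0.00000000e+00,  0.00000000e+00,
         1.00000000e+00]])} 0.0187
```

View pics/top0.png

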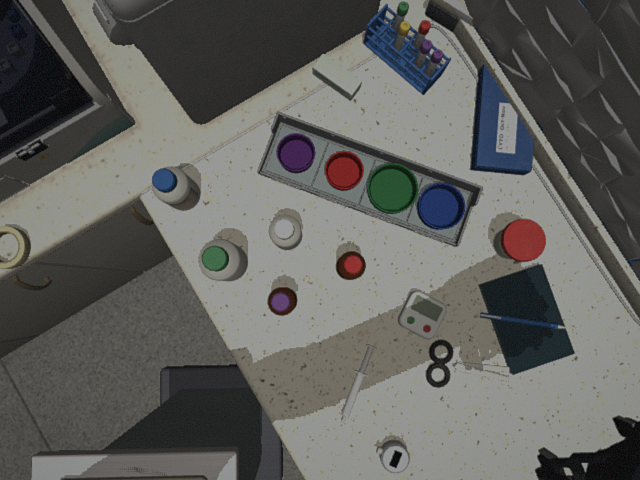

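View pics/side0.png

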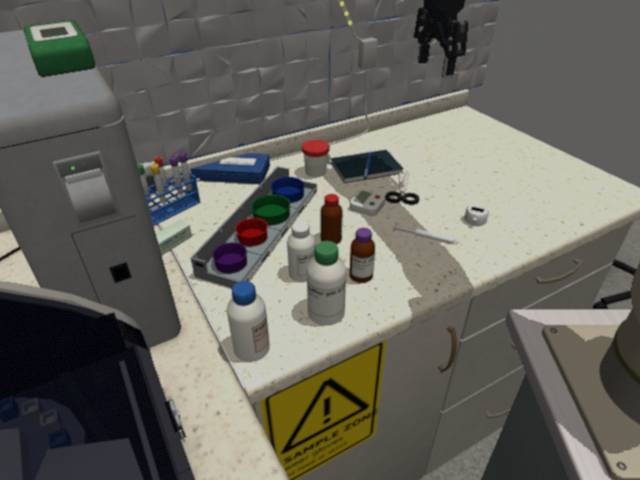

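The top view shows caps at blue (165,180), green (215,258), violet (281,301), red (351,265) and white (285,229). The cups are violet (296,153), red (344,171), green (391,189) and blue (440,206). The side view shows labels on blue, green and violet, but red's is not visible.

```bash
cat > h.py <<'E'
from workcell import manip, imaging, workorder
import cv2, numpy as np
from scipy.spatial.transform import Rotation as R
H=dict(red=.098,violet=.098,blue=.125,green=.135)
def wfc(n,obs=None):
    c=imaging.calibration(n)
    if n!="wrist": return c,c["world_from_camera"]
    T=np.eye(4);T[:3,:3]=R.from_quat(obs["ee_rot"]).as_matrix();T[:3,3]=obs["position"]
    return c,T@c["tool_from_camera"]
def cast(cT,px,z):
    c,T=cT
    d=T[:3,:3]@np.array([(px[0]-c["cx"])/c["fx"],-(px[1]-c["cy"])/c["fy"],-1]);p=T[:3,3]
    return p+d*(z-p[2])/d[2]
def proj(cT,P):
    c,T=cT;q=np.linalg.inv(T)@np.append(P,1)
    return np.array([c["cx"]+c["fx"]*q[0]/-q[2],c["cy"]-c["fy"]*q[1]/-q[2]])
HUE=dict(red=[(0,8),(172,180)],violet=[(125,155)],blue=[(100,122)],green=[(50,85)])
def mask(im,col,s=90,v=40):
    h=cv2.cvtColor(im,cv2.COLOR_BGR2HSV);m=0
    for a,b in HUE[col]: m=m|cv2.inRange(h,(a,s,v),(b,255,255))
    return m
def blobs(im,col,amin=60,**k):
    cs,_=cv2.findContours(mask(im,col,**k),cv2.RETR_EXTERNAL,cv2.CHAIN_APPROX_NONE)
    return [(cv2.contourArea(c),cv2.fitEllipse(cv2.convexHull(c))) for c in cs if cv2.contourArea(c)>amin]
E
python3 - <<'E'
from h import *
im=cv2.imread("pics/top0.png")
for c in H:
    print(c,[(int(a),np.round(e[0]),np.round(e[1]),np.round(cast(wfc("top"),e[0],H[c]),4)) for a,e in blobs(im,c)])
s=cv2.imread("pics/side0.png")
cr=[(215,270,280,370),(295,235,355,330),(340,222,385,290),(310,190,350,250)]
cv2.imwrite("pics/m1.png",np.hstack([cv2.resize(s[b:d,a:c],(200,300),interpolation=cv2.INTER_CUBIC) for a,b,c,d in cr]))
E
```

```text
red [(293, array([352., 264.]), array([22., 26.]), array([ 0.4338, -0.3424,  0.098 ])), (1431, array([523., 240.]), array([42., 45.]), array([ 0.4627, -0.5879,  0.098 ])), (1134, array([344., 170.]), array([38., 39.]), array([ 0.5697, -0.3338,  0.098 ])), (104, array([424.,  27.]), array([10., 15.]), array([ 0.7821, -0.4587,  0.098 ]))]
violet [(238, array([280., 301.]), array([18., 19.]), array([ 0.383 , -0.2388,  0.098 ])), (1085, array([296., 152.]), array([38., 38.]), array([ 0.5973, -0.2645,  0.098 ])), (80, array([437.,  56.]), array([10., 13.]), array([ 0.7376, -0.4755,  0.098 ])), (84, array([426.,  46.]), array([10., 13.]), array([ 0.7529, -0.4598,  0.098 ]))]
blue [(286, array([525., 321.]), array([ 9., 79.]), array([ 0.3499, -0.5742,  0.125 ])), (1648, array([441., 206.]), array([46., 47.]), array([ 0.5108, -0.4663,  0.125 ])), (397, array([164., 180.]), array([22., 24.]), array([ 0.5549, -0.0815,  0.125 ])), (2816, array([498., 128.]), array([ 66., 119.]), array([ 0.6198, -0.5515,  0.125 ])), (2398, array([407.,  46.]), array([76., 96.]), array([ 0.7411, -0.4273,  0.125 ]))]
green [(434, array([215., 258.]), array([24., 25.]), array([ 0.4439, -0.1532,  0.135 ])), (1902, array([392., 188.]), array([50., 50.]), array([ 0.5358, -0.3977,  0.135 ])), (75, array([402.,   8.]), array([ 9., 13.]), array([ 0.7927, -0.4205,  0.135 ]))]
```

View pics/m1.png

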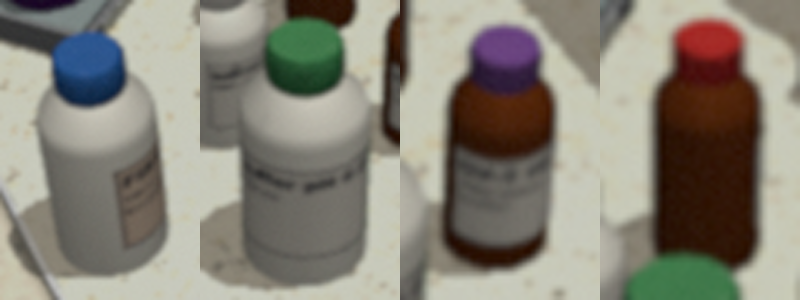

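The crops show blue's label facing right (−x), green's and violet's facing roughly toward the camera, and red's on the hidden side. My plan is to grip each cap from above, with the wrist camera on the label side, then use that camera to measure the label.

```bash
cat >> h.py <<'E'
CAP=dict(violet=(.383,-.2388),red=(.4338,-.3424),blue=(.5549,-.0815),green=(.4439,-.1532))
def rel(p,psi,obs=None):
    "tool-frame rotvec and shift to bring TCP to p, pointing down, tool x at azimuth psi (deg)"
    o=obs or manip.get_obs();R0=R.from_quat(o["ee_rot"]);a=np.deg2rad(psi)
    t=R.from_matrix(np.array([[np.cos(a),np.sin(a),0],[np.sin(a),-np.cos(a),0],[0,0,-1]]))
    r=(R0.inv()*t).as_rotvec();d=R0.inv().apply(np.array(p)-o["position"])
    print("rel",np.round(r,3),np.round(d,4),"rows",np.ceil(max(np.linalg.norm(r)/.188,np.linalg.norm(d)/.0625)))
def psi(o):
    x=R.from_quat(o["ee_rot"]).as_matrix();return np.rad2deg(np.arctan2(x[1,0],x[0,0])),np.rad2deg(np.arccos(-x[2,2]))
E
python3 - <<'E'
from h import *
im=cv2.imread("pics/top0.png")
P=[]
for c in ("violet","red","green","blue"):
    for a,e in blobs(im,c,900):
        if e[1][1]<55 and e[0][0]<500:
            p=cast(wfc("top"),e[0],.034);P.append(p);print(c,np.round(p,4),np.round(np.array(e[1])*.85/545,4))
P=np.array(P);print(np.linalg.norm(np.diff(P,axis=0),axis=1))
d=P[0]-P[3];print("rack yaw",np.rad2deg(np.arctan2(-d[0],d[1])))
side=cv2.imread("pics/side0.png")
for c in H:
  for a,e in blobs(side,c,60):
    q=proj(wfc("side"),[*CAP[c],H[c]-.008])
    if np.linalg.norm(q-e[0])<15: print(c,"side px",np.round(e[0]),"predicted",np.round(q))
rel([*CAP["violet"],.20],85)
E
```

```text
violet [ 0.6132 -0.2627  0.034 ] [0.0586 0.0595]
red [ 0.5833 -0.3377  0.034 ] [0.0599 0.0607]
green [ 0.5538 -0.4129  0.034 ] [0.0774 0.0784]
blue [ 0.5238 -0.4881  0.034 ] [0.0723 0.0728]
[0.08073081 0.08080203 0.08096002]
rack yaw -21.624145274648523
red side px [331. 201.] predicted [331. 200.]
violet side px [363. 235.] predicted [362. 235.]
blue side px [243. 292.] predicted [244. 290.]
green side px [326. 252.] predicted [326. 251.]
rel [-1.000e-03 -1.000e-03 -1.118e+00] [ 0.2723 -0.2646  0.0309] rows 7.0
```

```bash
python3 jog.py '0 0 -1.118 0.272 -0.265 0.031 1;0 0 -1.118 0.272 -0.265 0.031 1;0 0 -1.118 0.272 -0.265 0.031 1;0 0 -1.118 0.272 -0.265 0.031 1;0 0 -1.118 0.272 -0.265 0.031 1;0 0 -1.118 0.272 -0.265 0.031 1;0 0 -1.118 0.272 -0.265 0.031 1;0 0 -1.118 0.272 -0.265 0.031 1;0 0 -1.118 0.272 -0.265 0.031 1;0 0 -1.118 0.272 -0.265 0.031 1' 40
python3 - <<'E'
from h import *
o=manip.get_obs();im=imaging.camera("wrist");cT=wfc("wrist",o)
print(psi(o),o["joint_pos"])
print([(int(a),np.round(e[0]),np.round(cast(cT,e[0],.098),4)) for a,e in blobs(im,"violet")])
rel([*CAP["violet"],.080],85,o)
cv2.imwrite("pics/w1.png",im)
E
```

```text
clock: 1.35
position: [0.3823, -0.24, 0.2002]
ee_rot: [0.738, 0.675, 0.0, -0.0]
ft_force: [0.0, 0.1, -1.0]
grip_width: 0.998
grasp_force: 0.0
(np.float64(84.87095667522698), np.float64(0.011633648077372856)) [ 0.8999509  -0.00826863 -0.43395533  1.91852449 -0.00380672  1.23074197
  0.37776022]
[(1150, array([324., 240.]), array([ 0.3828, -0.236 ,  0.098 ])), (2278, array([612., 222.]), array([ 0.5677, -0.2408,  0.098 ]))]
rel [-0.    -0.    -0.002] [0.0012 0.0006 0.1202] rows 2.0
```

View pics/w1.png

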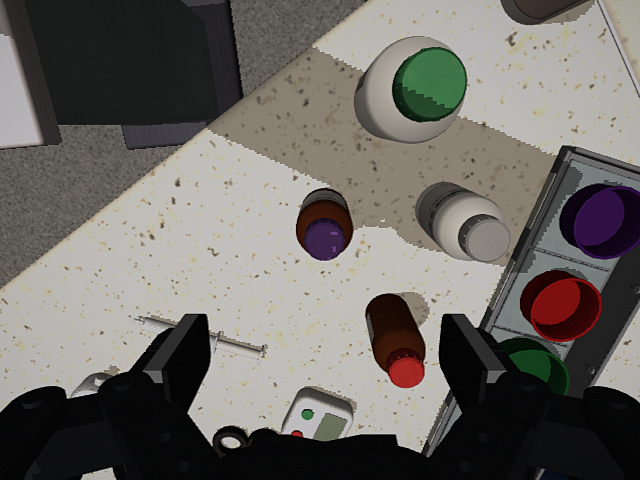

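The wrist view shows violet's label at the top of the bottle (325,195), facing tool +x as guessed. Red's label is on its left side (370,325). Next I descend and grip violet.

```bash
python3 jog.py '0 0 0 0.001 0.001 0.06 1;0 0 0 0.001 0.001 0.1 1;0 0 0 0.001 0.001 0.12 1;0 0 0 0.001 0.001 0.12 1;0 0 0 0.001 0.001 0.12 0.2;0 0 0 0.001 0.001 0.12 0.1;0 0 0 0.001 0.001 0.12 0;0 0 0 0.001 0.001 0.12 0;0 0 0 0.001 0.001 0.12 0;0 0 0 0.001 0.001 0.12 0;0 0 0 0.001 0.001 0.12 0;0 0 0 0.001 0.001 0.1 0;0 0 0 0.001 0.001 0.06 0;0 0 0 0.001 0.001 0 0;0 0 0 0.001 0.001 -0.06 0;0 0 0 0.001 0.001 -0.06 0' 40
python3 - <<'E'
from h import *
o=manip.get_obs();im=imaging.camera("wrist");s=imaging.camera("side")
print(psi(o))
q=proj(wfc("side"),o["position"]).astype(int);print(q)
x,y=np.clip(q-[60,30],0,[520,380])
a=cv2.resize(s[y:y+120,x:x+120],(480,480),interpolation=cv2.INTER_CUBIC)
cv2.imwrite("pics/w2.png",np.hstack([im[120:360,240:400].repeat(2,0).repeat(2,1),a]))
E
```

```text
clock: 3.4
position: [0.3858, -0.2389, 0.2649]
ee_rot: [0.737, 0.676, 0.001, 0.004]
ft_force: [0.1, -0.5, -2.7]
grip_width: 0.292
grasp_force: 39.8
(np.float64(85.02036664815172), np.float64(0.4724031270697785))
[366 136]
```

View pics/w2.png

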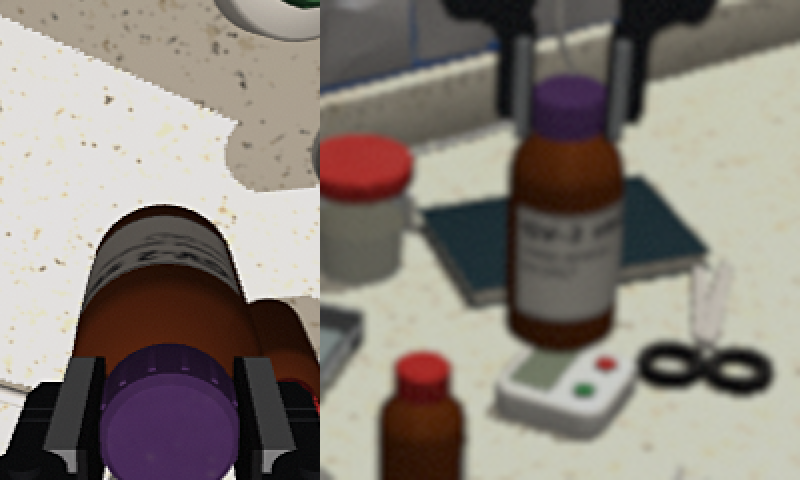

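Violet is held upright by its cap. Its label starts just inside the left silhouette (side-view crop column 517) and runs to the right silhouette. I'll sample the cylinder by azimuth to locate the label edges.

```bash
cat >> h.py <<'E'
def strip(im,cT,xy,z0,r,zs=np.arange(.018,.05,.002)):
    "unwrapped cylinder: rows = heights above the underside, cols = visible azimuths (1 deg)"
    cam=cT[1][:3,3];v=cam[:2]-np.array(xy);a0=np.rad2deg(np.arctan2(v[1],v[0]));m=np.rad2deg(np.arccos(r/np.linalg.norm(v)))
    az=np.arange(np.ceil(a0-m),a0+m)
    A=np.array([[proj(cT,[xy[0]+r*np.cos(np.deg2rad(a)),xy[1]+r*np.sin(np.deg2rad(a)),z0+z]) for a in az] for z in zs],np.float32)
    return az,cv2.remap(im,A[...,0],A[...,1],cv2.INTER_LINEAR)
def prof(S):
    h=cv2.cvtColor(S,cv2.COLOR_BGR2HSV);return h[...,1].mean(0).astype(int),h[...,2].mean(0).astype(int)
E
python3 - <<'E'
from h import *
o=manip.get_obs();p=o["position"];out=[]
for n in("side","wrist"):
    im=imaging.camera(n)
    az,S=strip(im,wfc(n,o),p[:2],p[2]-.080,.021,np.arange(0.002,.062,.002))
    s,v=prof(S[10:20]);print(n);print([(int(a),int(b),int(c)) for a,b,c in zip(az,s,v)][::4])
    out.append(cv2.resize(S[::-1],(780,240)))
cv2.imwrite("pics/s1.png",np.vstack(out))
E
```

```text
side
[(-4, 91, 46), (0, 89, 45), (4, 84, 45), (8, 71, 43), (12, 52, 40), (16, 27, 37), (20, 31, 35), (24, 87, 36), (28, 141, 38), (32, 128, 42), (36, 82, 52), (40, 48, 65), (44, 29, 78), (48, 22, 87), (52, 21, 91), (56, 21, 94), (60, 22, 95), (64, 21, 97), (68, 21, 98), (72, 21, 98), (76, 21, 98), (80, 21, 100), (84, 20, 100), (88, 21, 101), (92, 21, 102), (96, 21, 102), (100, 21, 102), (104, 21, 104), (108, 22, 105), (112, 22, 104), (116, 22, 103), (120, 22, 102), (124, 22, 101), (128, 22, 101), (132, 23, 99), (136, 21, 97), (140, 22, 96), (144, 21, 94), (148, 21, 93), (152, 22, 92), (156, 21, 90), (160, 21, 89), (164, 20, 87), (168, 18, 86), (172, 18, 84)]
wrist
[(11, 8, 234), (15, 7, 233), (19, 7, 227), (23, 11, 206), (27, 22, 146), (31, 91, 54), (35, 102, 31), (39, 29, 64), (43, 25, 73), (47, 26, 76), (51, 26, 77), (55, 25, 76), (59, 27, 77), (63, 26, 79), (67, 26, 77), (71, 26, 77), (75, 25, 78), (79, 26, 76), (83, 26, 82), (87, 27, 79), (91, 25, 79), (95, 25, 79), (99, 26, 78), (103, 27, 83), (107, 28, 83), (111, 27, 82), (115, 27, 81), (119, 26, 81), (123, 26, 81), (127, 27, 80), (131, 27, 79), (135, 27, 79), (139, 27, 77), (143, 27, 75), (147, 26, 73), (151, 26, 70), (155, 24, 66)]
```

View pics/s1.png

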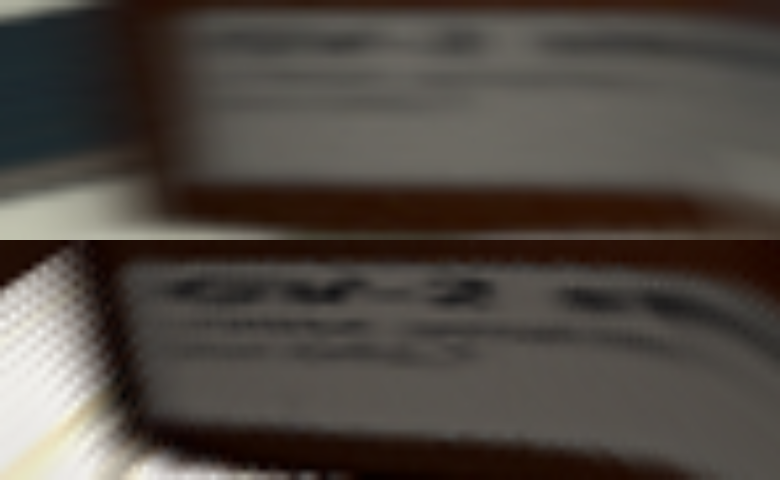

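In both strips the left label edge is at about 35° azimuth and the right edge is past 150°, so the label is wide. I'll turn the bottle over clear background and use the side camera to see the other edge.

Run:
```python
from h import *
rel([.29,-.32,.265],25)
```

```text
rel [-0.002  0.     1.047] [-0.0901 -0.0857 -0.006 ] rows 6.0
```

```bash
python3 jog.py '0 0 1.047 -0.09 -0.086 0 0;0 0 1.047 -0.09 -0.086 0 0;0 0 1.047 -0.09 -0.086 0 0;0 0 1.047 -0.09 -0.086 0 0;0 0 1.047 -0.09 -0.086 0 0;0 0 1.047 -0.09 -0.086 0 0;0 0 1.047 -0.09 -0.086 0 0;0 0 1.047 -0.09 -0.086 0 0;0 0 1.047 -0.09 -0.086 0 0'
cat >> h.py <<'E'
def look(r,zt,name,zs,zoom=5):
    "side picture of the held bottle; zt = TCP height above the underside at the grasp"
    o=manip.get_obs();p=o["position"];cT=wfc("side");im=imaging.camera("side")
    v=cT[1][:2,3]-p[:2];print("psi,tilt",psi(o),"cam az",np.rad2deg(np.arctan2(v[1],v[0])))
    n=np.array([v[1],-v[0],0])/np.linalg.norm(v)
    for z in zs:
        q=np.array([p[0],p[1],p[2]-zt+z])+r*np.append(v/np.linalg.norm(v),0)*.5
        c=proj(cT,q);k=proj(cT,q+n*.01)-proj(cT,q-n*.01)
        row=np.array([cv2.getRectSubPix(im,(1,3),tuple(map(float,c+k*t/20))).mean((0,1)) for t in np.arange(-34,35,2)])
        hsv=cv2.cvtColor(row[None].astype(np.uint8),cv2.COLOR_BGR2HSV)[0]
        print("z",z,"px",np.round(c,1),"mm:sat/val",[(int(t),int(a[1]),int(a[2])) for t,a in zip(np.arange(-34,35,2),hsv)])
    x,y=np.clip(np.round(c).astype(int)-60,0,[520,360])
    cv2.imwrite(f"pics/{name}.png",cv2.resize(im[y:y+120,x:x+120],None,fx=zoom,fy=zoom,interpolation=cv2.INTER_CUBIC));print("crop",x,y)
E
python3 -c "
from h import *
look(.021,.08,'v3',[.055,.04,.03,.02])"
```

```text
clock: 4.72
position: [0.2903, -0.3201, 0.26]
ee_rot: [0.976, 0.217, -0.0, -0.0]
ft_force: [0.3, -0.0, -1.1]
grip_width: 0.292
grasp_force: 39.8
psi,tilt (np.float64(25.116927610453306), np.float64(0.023079136197481025)) cam az 77.20901004525825
z 0.055 px [421.4 133.7] mm:sat/val [(-34, 36, 197), (-32, 33, 199), (-30, 28, 199), (-28, 27, 200), (-26, 27, 200), (-24, 26, 195), (-22, 36, 150), (-20, 81, 82), (-18, 90, 62), (-16, 51, 75), (-14, 64, 76), (-12, 91, 70), (-10, 105, 63), (-8, 132, 58), (-6, 134, 57), (-4, 146, 54), (-2, 146, 54), (0, 149, 53), (2, 157, 52), (4, 137, 54), (6, 127, 54), (8, 118, 54), (10, 96, 56), (12, 69, 59), (14, 50, 61), (16, 31, 65), (18, 24, 84), (20, 25, 145), (22, 27, 192), (24, 27, 202), (26, 27, 200), (28, 27, 199), (30, 29, 199), (32, 31, 199), (34, 33, 199)]
z 0.04 px [420.2 142.4] mm:sat/val [(-34, 27, 199), (-32, 26, 199), (-30, 27, 200), (-28, 29, 199), (-26, 29, 200), (-24, 30, 190), (-22, 39, 144), (-20, 92, 72), (-18, 60, 72), (-16, 25, 102), (-14, 24, 116), (-12, 22, 115), (-10, 21, 111), (-8, 21, 107), (-6, 22, 103), (-4, 23, 100), (-2, 21
[... 696 characters left out ...]
, 94), (20, 29, 156), (22, 30, 190), (24, 27, 197), (26, 25, 200), (28, 23, 201), (30, 23, 200), (32, 24, 199), (34, 27, 199)]
z 0.02 px [418.7 153.7] mm:sat/val [(-34, 27, 198), (-32, 26, 199), (-30, 24, 199), (-28, 24, 201), (-26, 24, 202), (-24, 26, 189), (-22, 42, 135), (-20, 87, 73), (-18, 40, 76), (-16, 22, 106), (-14, 22, 116), (-12, 24, 117), (-10, 22, 114), (-8, 23, 113), (-6, 21, 110), (-4, 21, 109), (-2, 24, 107), (0, 22, 106), (2, 24, 105), (4, 22, 103), (6, 20, 101), (8, 21, 99), (10, 24, 96), (12, 24, 94), (14, 23, 89), (16, 24, 84), (18, 23, 101), (20, 23, 157), (22, 22, 196), (24, 23, 201), (26, 24, 201), (28, 24, 200), (30, 26, 199), (32, 24, 198), (34, 24, 198)]
crop 359 94
```

View pics/v3.png

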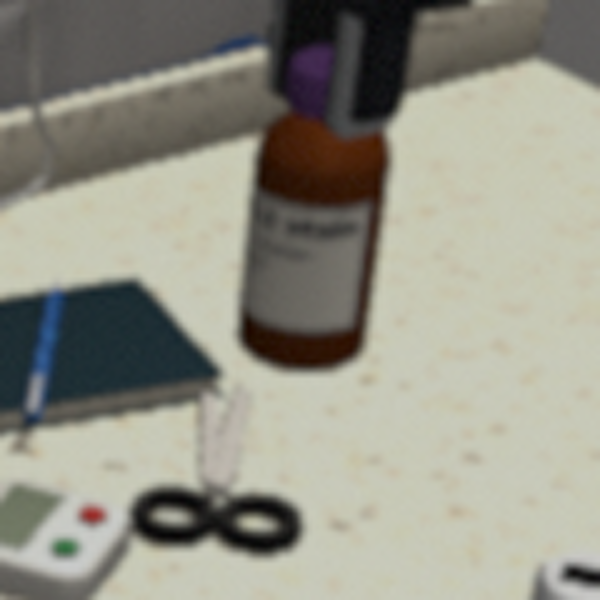

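Both silhouettes are clean: t = −21.5 and +19.5 mm, so the axis offset is −1 mm. The high-azimuth label edge is at −17 mm, which is ψ+103°. Now I turn the bottle to measure the low edge well.

```bash
python3 jog.py '0 0 -0.188 0 0 0 0;0 0 -0.376 0 0 0 0;0 0 -0.56 0 0 0 0;0 0 -0.75 0 0 0 0;0 0 -0.94 0 0 0 0;0 0 -1.12 0 0 0 0;0 0 -1.31 0 0 0 0;0 0 -1.396 0 0 0 0;0 0 -1.396 0 0 0 0;0 0 -1.396 0 0 0 0'
python3 -c "
from h import *
look(.021,.08,'v4',[.025])"
```

```text
clock: 6.02
position: [0.2904, -0.3202, 0.2603]
ee_rot: [0.609, 0.793, -0.0, 0.0]
ft_force: [-0.2, -0.9, -1.3]
grip_width: 0.293
grasp_force: 39.8
psi,tilt (np.float64(104.91082358522715), np.float64(0.007271935179848683)) cam az 77.21594045259796
z 0.025 px [419.1 150.7] mm:sat/val [(-34, 27, 199), (-32, 25, 200), (-30, 25, 200), (-28, 24, 201), (-26, 24, 200), (-24, 26, 184), (-22, 23, 143), (-20, 22, 117), (-18, 22, 115), (-16, 22, 115), (-14, 22, 114), (-12, 20, 112), (-10, 23, 110), (-8, 21, 108), (-6, 24, 106), (-4, 22, 105), (-2, 22, 104), (0, 23, 102), (2, 20, 100), (4, 24, 96), (6, 36, 78), (8, 110, 51), (10, 222, 39), (12, 235, 38), (14, 227, 36), (16, 177, 36), (18, 40, 102), (20, 31, 175), (22, 28, 198), (24, 28, 198), (26, 27, 200), (28, 23, 200), (30, 22, 201), (32, 22, 200), (34, 23, 201)]
crop 359 91
```

The low edge is at ψ−53° and the high edge at ψ+104°, so the label middle is at ψ+25.5°. Violet's final ψ is therefore 158.4−25.5 ≈ 133°.

Run:
```python
from h import *
rel([.6132,-.2627,.27],133)
im=cv2.imread("pics/w1.png");o=dict(position=np.array([.3823,-.24,.2002]),ee_rot=[.738,.675,0,0])
for c in("red","violet"):
    print(c,[(int(a),np.round(e[0]),np.round(e[1]),np.round(cast(wfc("wrist",o),e[0],.034),4)) for a,e in blobs(im,c,1500)])
```

```text
rel [-0.    0.   -0.49] [-0.0276  0.3267 -0.0097] rows 6.0
red [(3506, array([566., 310.]), array([61., 75.]), array([ 0.5844, -0.3358,  0.034 ]))]
violet [(2278, array([612., 222.]), array([67., 83.]), array([ 0.6144, -0.2606,  0.034 ]))]
```

```bash
python3 jog.py '0 0 -0.49 -0.027 0.327 -0.01 0;0 0 -0.49 -0.027 0.327 -0.01 0;0 0 -0.49 -0.027 0.327 -0.01 0;0 0 -0.49 -0.027 0.327 -0.01 0;0 0 -0.49 -0.027 0.327 -0.01 0;0 0 -0.49 -0.027 0.327 -0.01 0;0 0 -0.49 -0.027 0.327 -0.01 0;0 0 -0.49 -0.027 0.327 -0.01 0;0 0 -0.49 -0.027 0.327 -0.01 0'
python3 - <<'E'
from h import *
o=manip.get_obs();print(psi(o),np.round(o["joint_pos"],2));cT=wfc("wrist",o)
im=imaging.camera("wrist");rel([.6138,-.2617,.14],133,o);rel([.6138,-.2617,.095],133,o)
for c in H: print(c,[(int(a),np.round(e[0]),np.round(cast(cT,e[0],.034),4)) for a,e in blobs(im,c,1500)])
cv2.imwrite("pics/w5.png",im)
E
```

```text
clock: 7.2
position: [0.6123, -0.2625, 0.2709]
ee_rot: [0.399, 0.917, -0.0, 0.0]
ft_force: [1.2, -0.5, -1.8]
grip_width: 0.293
grasp_force: 40.0
(np.float64(132.98696432432504), np.float64(0.057722939755117435)) [ 0.64  0.44 -0.44  1.26  0.19  1.48  0.97]
rel [-0.     0.001 -0.   ] [-0.0003  0.0017  0.1309] rows 3.0
rel [-0.     0.001 -0.   ] [-0.0003  0.0017  0.1759] rows 3.0
red [(2830, array([254., 237.]), array([ 0.5832, -0.3343,  0.034 ]))]
violet [(4320, array([324., 330.]), array([ 0.7061, -0.3629,  0.034 ])), (2115, array([326., 204.]), array([ 0.6133, -0.2605,  0.034 ]))]
blue [(3713, array([324., 407.]), array([ 0.7742, -0.4352,  0.034 ])), (3374, array([118., 301.]), array([ 0.5232, -0.4863,  0.034 ]))]
green [(4241, array([184., 270.]), array([ 0.5531, -0.4109,  0.034 ]))]
```

View pics/w5.png

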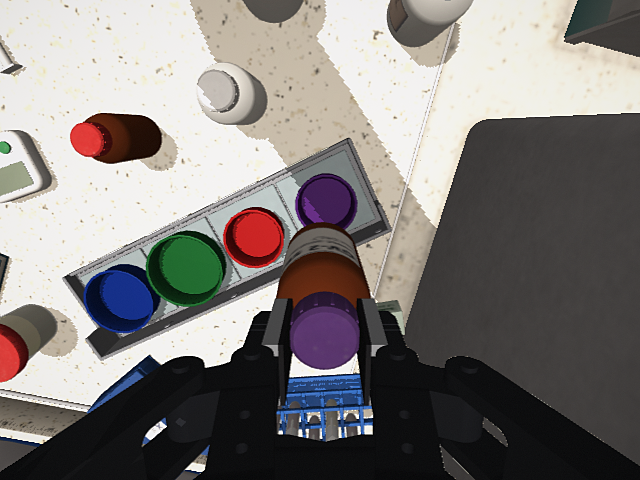

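The wrist view shows violet above its cup (326,204), with cup positions agreeing with the top view to 2 mm. The grey unit is at the right (x>405), so I'll check clearance to it before descending.

Run:
```python
from h import *
T=wfc("top");S=wfc("side");o=manip.get_obs();W=wfc("wrist",o)
print("side bottom corner",cast(S,(180,330),0),cast(S,(165,225),0))
for z in(0,.2,.25,.3,.35): print(z,"top",cast(T,(200,125),z)[:2].round(3),cast(T,(365,30),z)[:2].round(3),"wrist",cast(W,(480,122),z)[:2].round(3),cast(W,(405,340),z)[:2].round(3),"side",cast(S,(105,130),z)[:2].round(3))
print(W[1][:3,3])
```

```text
side bottom corner [ 0.67215815 -0.11361811  0.        ] [ 0.76825844 -0.39128966  0.        ]
0 top [ 0.67  -0.106] [ 0.827 -0.381] wrist [ 0.674 -0.098] [ 0.799 -0.32 ] side [ 1.054 -0.841]
0.2 top [ 0.609 -0.147] [ 0.73 -0.36] wrist [ 0.62  -0.151] [ 0.685 -0.266] side [ 0.84  -0.409]
0.25 top [ 0.594 -0.158] [ 0.706 -0.354] wrist [ 0.607 -0.164] [ 0.656 -0.252] side [ 0.787 -0.301]
0.3 top [ 0.579 -0.168] [ 0.682 -0.349] wrist [ 0.593 -0.177] [ 0.628 -0.239] side [ 0.733 -0.193]
0.35 top [ 0.564 -0.178] [ 0.658 -0.343] wrist [ 0.58 -0.19] [ 0.599 -0.225] side [ 0.68  -0.085]
[ 0.56237788 -0.20749045  0.41443794]
```

The outline seen is the unit's base, and its wall is about 127 mm from the cup axis, so there is room to descend.

```bash
python3 jog.py '0 0 0 0 0.001 0.06 0;0 0 0 0 0.001 0.12 0;0 0 0 0 0.001 0.14 0;0 0 0 0 0.001 0.155 0;0 0 0 0 0.001 0.17 0;0 0 0 0 0.001 0.176 0;0 0 0 0 0.001 0.179 0;0 0 0 0 0.001 0.179 0'
python3 - <<'E'
from h import *
o=manip.get_obs();print(psi(o),o["torque"]);rel([.6135,-.2615,.091],133,o)
E
```

```text
clock: 8.25
position: [0.6145, -0.2611, 0.0923]
ee_rot: [0.398, 0.917, -0.0, 0.001]
ft_force: [-0.4, 0.9, 1.2]
grip_width: 0.293
grasp_force: 40.2
(np.float64(133.08253814888263), np.float64(0.09368463831987867)) [-0.02800891  0.03730067  0.00813935]
rel [0.001 0.002 0.001] [ 0.0004 -0.001   0.0013] rows 1.0
```

```bash
python3 jog.py '0 0 0 0 -0.001 0.001 0;0 0 0 0 -0.001 0.001 0.4;0 0 0 0 -0.001 0.001 0.5;0 0 0 0 -0.001 0.001 0.6;0 0 0 0 -0.001 0.001 0.6;0 0 0 0 -0.001 -0.03 0.6;0 0 0 0 -0.001 -0.08 0.6;0 0 0 0 -0.001 -0.13 0.6;0 0 0 0 -0.001 -0.13 0.6'
python3 - <<'E'
from h import *
o=manip.get_obs();cT=wfc("wrist",o);im=imaging.camera("wrist")
for a,e in blobs(im,"violet",300):print(int(a),np.round(e[0]),np.round(e[1]),cast(cT,e[0],.109).round(4),cast(cT,e[0],.034).round(4))
rel([*CAP["green"],.24],85,o)
cv2.imwrite("pics/w6.png",cv2.resize(im[100:340,200:500],(750,600)))
E
```

```text
clock: 9.38
position: [0.6152, -0.262, 0.2263]
ee_rot: [0.398, 0.917, 0.0, 0.004]
ft_force: [0.7, -0.8, -0.7]
grip_width: 0.602
grasp_force: 0.0
1129 [321. 232.] [38. 39.] [ 0.6118 -0.2601  0.109 ] [ 0.6255 -0.2754  0.034 ]
610 [322. 210.] [68. 69.] [ 0.6019 -0.2483  0.109 ] [ 0.6128 -0.2602  0.034 ]
rel [0.006 0.005 0.839] [ 0.1963 -0.0508 -0.0152] rows 5.0
```

View pics/w6.png

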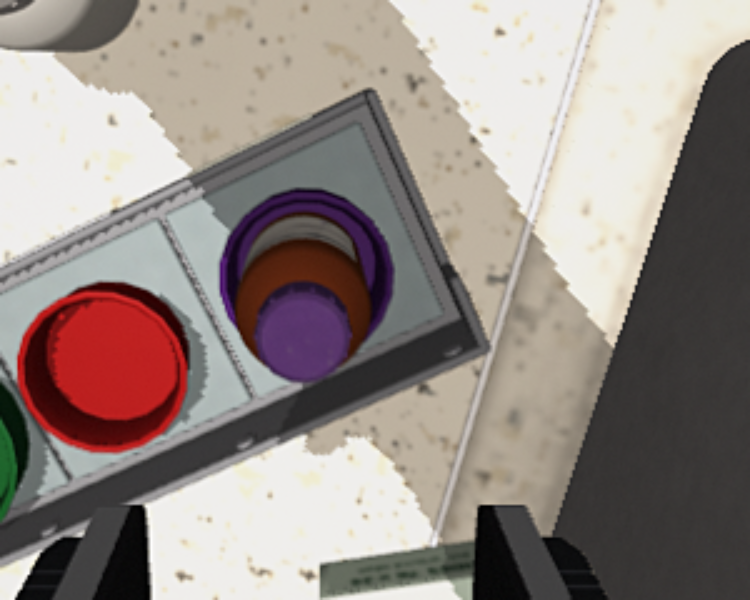

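Violet is seated, with its cap at (300,335) in the crop, concentric with the cup and label toward the front lip. Next is green.

```bash
python3 jog.py '0 0 0 0 0 -0.014 1;0.006 0.005 0.839 0.196 -0.051 -0.015 1;0.006 0.005 0.839 0.196 -0.051 -0.015 1;0.006 0.005 0.839 0.196 -0.051 -0.015 1;0.006 0.005 0.839 0.196 -0.051 -0.015 1;0.006 0.005 0.839 0.196 -0.051 -0.015 1;0.006 0.005 0.839 0.196 -0.051 -0.015 1;0.006 0.005 0.839 0.196 -0.051 -0.015 1'
python3 - <<'E'
from h import *
o=manip.get_obs();cT=wfc("wrist",o);im=imaging.camera("wrist");print(psi(o))
for a,e in blobs(im,"green",800):print(int(a),np.round(e[0]),np.round(e[1]),cast(cT,e[0],.135).round(4))
rel([.4439,-.1525,.113],85,o)
E
```

```text
clock: 10.42
position: [0.4421, -0.1533, 0.2361]
ee_rot: [0.736, 0.676, -0.002, -0.004]
ft_force: [1.2, 0.1, -0.1]
grip_width: 1.001
grasp_force: 0.0
(np.float64(85.13484856935851), np.float64(0.4704193162079119))
1001 [436. 430.] [30. 59.] [ 0.5137 -0.3042  0.135 ]
1999 [328. 240.] [51. 52.] [ 0.4447 -0.1487  0.135 ]
rel [-0.008 -0.002  0.002] [0.0006 0.0027 0.1231] rows 2.0
```

```bash
python3 jog.py '-0.008 -0.002 0 0.002 0.002 0.06 1;-0.008 -0.002 0 0.002 0.002 0.1 1;-0.008 -0.002 0 0.002 0.002 0.123 1;-0.008 -0.002 0 0.002 0.002 0.123 1;-0.008 -0.002 0 0.002 0.002 0.123 0.2;-0.008 -0.002 0 0.002 0.002 0.123 0.1;-0.008 -0.002 0 0.002 0.002 0.123 0;-0.008 -0.002 0 0.002 0.002 0.123 0;-0.008 -0.002 0 0.002 0.002 0.123 0;-0.008 -0.002 0 0.002 0.002 0.123 0;-0.008 -0.002 0 0.002 0.002 0.123 0' 50
python3 - <<'E'
from h import *
o=manip.get_obs();print(psi(o));rel([.29,-.32,.32],65,o)
E
```

```text
clock: 11.85
position: [0.4441, -0.1514, 0.1144]
ee_rot: [0.737, 0.676, 0.001, 0.001]
ft_force: [-0.5, -0.1, 4.7]
grip_width: 0.392
grasp_force: 49.6
(np.float64(85.01460788368988), np.float64(0.14799132030725873))
rel [0.003 0.    0.349] [-0.1815 -0.1383 -0.2058] rows 5.0
```

```bash
python3 jog.py '0 0 0 0 0 -0.05 0;0 0 0 0 0 -0.11 0;0 0 0 0 0 -0.16 0;0 0 0.96 -0.18 -0.138 -0.206 0;0 0 0.96 -0.18 -0.138 -0.206 0;0 0 0.96 -0.18 -0.138 -0.206 0;0 0 0.96 -0.18 -0.138 -0.206 0;0 0 0.96 -0.18 -0.138 -0.206 0;0 0 0.96 -0.18 -0.138 -0.206 0;0 0 0.96 -0.18 -0.138 -0.206 0;0 0 0.96 -0.18 -0.138 -0.206 0;0 0 0.96 -0.18 -0.138 -0.206 0'
python3 -c "
from h import *
look(.030,.114,'g1',[.06,.04])"
python3 jog.py '0 0 -0.188 0 0 0 0;0 0 -0.376 0 0 0 0;0 0 -0.56 0 0 0 0;0 0 -0.75 0 0 0 0;0 0 -0.94 0 0 0 0;0 0 -1.12 0 0 0 0;0 0 -1.31 0 0 0 0;0 0 -1.5 0 0 0 0;0 0 -1.69 0 0 0 0;0 0 -1.9 0 0 0 0;0 0 -1.92 0 0 0 0;0 0 -1.92 0 0 0 0'
python3 -c "
from h import *
look(.030,.114,'g2',[.06,.04])
a=[cv2.resize(cv2.imread(f'pics/g{i}.png'),(400,400)) for i in (1,2)]
cv2.imwrite('pics/g12.png',np.hstack(a))"
```

```text
clock: 13.35
position: [0.2903, -0.3182, 0.3191]
ee_rot: [0.966, 0.26, 0.0, 0.0]
ft_force: [-0.0, -0.7, -2.1]
grip_width: 0.39
grasp_force: 51.2
psi,tilt (np.float64(30.125890802354597), np.float64(0.03744666625004594)) cam az 77.17524533195373
z 0.06 px [423.9 117.2] mm:sat/val [(-34, 27, 195), (-32, 29, 191), (-30, 27, 160), (-28, 21, 121), (-26, 22, 116), (-24, 17, 117), (-22, 19, 118), (-20, 20, 116), (-18, 15, 100), (-16, 20, 91), (-14, 22, 104), (-12, 22, 103), (-10, 21, 96), (-8, 21, 96), (-6, 19, 96), (-4, 23, 98), (-2, 21, 96), (0, 20, 91), (2, 22, 93), (4, 21, 98), (6, 23, 100), (8, 21, 95), (10, 22, 94), (12, 24, 94), (14, 25, 93), (16, 20, 91), (18, 23, 88), (20, 21, 87), (22, 24, 86), (24, 19, 82), (26, 23, 76), (28, 26, 77), (30, 36, 93), (32, 38, 101), (34, 35, 102)]
z 0.04 px [422.3 129.4] mm:sat/val [(-34, 30, 195), (-32, 30, 190), (-30, 29, 160), (-28, 23, 120), (-26, 20, 113), (-24, 22, 115), (-22, 20, 115), (-20, 18, 112), (-18, 18, 98), (-16, 20, 91), (-14, 22, 104), (-12, 21, 109), (-10, 24, 108), (-8, 24, 107), (-6, 22, 105), (-4, 22, 104), (-2, 22, 104), (0, 2
[... 926 characters left out ...]
), (18, 22, 93), (20, 20, 90), (22, 20, 88), (24, 21, 84), (26, 19, 79), (28, 30, 84), (30, 35, 96), (32, 38, 102), (34, 37, 103)]
z 0.04 px [422.4 129.4] mm:sat/val [(-34, 30, 195), (-32, 29, 182), (-30, 29, 142), (-28, 23, 112), (-26, 21, 110), (-24, 23, 113), (-22, 20, 112), (-20, 23, 112), (-18, 21, 111), (-16, 23, 111), (-14, 21, 109), (-12, 19, 108), (-10, 23, 109), (-8, 24, 107), (-6, 24, 106), (-4, 22, 104), (-2, 22, 104), (0, 22, 103), (2, 21, 97), (4, 21, 85), (6, 19, 94), (8, 20, 101), (10, 23, 100), (12, 21, 98), (14, 21, 96), (16, 19, 95), (18, 22, 93), (20, 23, 90), (22, 18, 86), (24, 22, 83), (26, 21, 84), (28, 27, 123), (30, 27, 177), (32, 26, 195), (34, 26, 196)]
crop 362 69
```

View pics/g12.png

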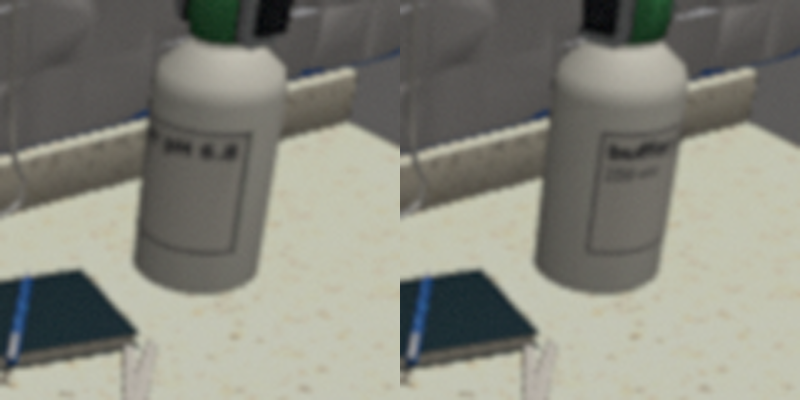

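Both label borders are clear: t = −16.3 mm at ψ=30° and +4 mm at ψ=140°. The label middle is at ψ+3.2°, so green's final ψ is 155°.

Run:
```python
from h import *
rel([.5537,-.4122,.30],155.2)
```

```text
rel [ 0.     0.001 -0.266] [-0.2621  0.0976  0.0194] rows 5.0
```

```bash
python3 jog.py '0 0 -0.266 -0.262 0.098 0.019 0;0 0 -0.266 -0.262 0.098 0.019 0;0 0 -0.266 -0.262 0.098 0.019 0;0 0 -0.266 -0.262 0.098 0.019 0;0 0 -0.266 -0.262 0.098 0.019 0;0 0 -0.266 -0.262 0.098 0.019 0;0 0 -0.266 -0.262 0.098 0.019 0;0 0 -0.266 -0.262 0.098 0.019 0'
python3 - <<'E'
from h import *
o=manip.get_obs();print(psi(o));rel([.5537,-.4122,.1255],155.2,o)
E
```

```text
clock: 15.95
position: [0.553, -0.4119, 0.3013]
ee_rot: [0.215, 0.977, -0.0, 0.001]
ft_force: [0.1, -0.6, -1.9]
grip_width: 0.392
grasp_force: 51.1
(np.float64(155.19536836209357), np.float64(0.08687227163450552))
rel [-0.     0.002 -0.   ] [-0.0005  0.      0.1758] rows 3.0
```

```bash
python3 jog.py '0 0 0 0 0 0.06 0;0 0 0 0 0 0.11 0;0 0 0 0 0 0.14 0;0 0 0 0 0 0.16 0;0 0 0 0 0 0.17 0;0 0 0 0 0 0.174 0;0 0 0 0 0 0.174 0'
python3 - <<'E'
from h import *
o=manip.get_obs();print(psi(o));rel([.5537,-.4122,.1255],155.2,o)
E
```

```text
clock: 16.82
position: [0.5544, -0.4119, 0.1273]
ee_rot: [0.214, 0.977, -0.0, 0.001]
ft_force: [0.1, 0.4, -1.8]
grip_width: 0.391
grasp_force: 51.2
(np.float64(155.25565870141594), np.float64(0.1119773552058831))
rel [0.    0.002 0.001] [ 0.0005 -0.0005  0.0018] rows 1.0
```

```bash
python3 jog.py '0 0 0 0 0 0.0015 0;0 0 0 0 0 0.002 0;0 0 0 0 0 0.002 0.48;0 0 0 0 0 0.002 0.55;0 0 0 0 0 0.002 0.62;0 0 0 0 0 0.002 0.65;0 0 0 0 0 -0.04 0.65;0 0 0 0 0 -0.1 0.65;0 0 0 0 0 -0.13 0.65;0 0 0 0 0 -0.13 0.65'
python3 - <<'E'
from h import *
o=manip.get_obs();cT=wfc("wrist",o);im=imaging.camera("wrist");t=imaging.camera("top")
print([(int(a),np.round(e[0]),cast(cT,e[0],.146).round(4)) for a,e in blobs(im,"green",300)])
print("top",[(int(a),cast(wfc("top"),e[0],.098).round(4)) for a,e in blobs(t,"red",200)],[cast(wfc("top"),e[0],.146).round(4) for a,e in blobs(t,"green",200)])
rel([.4338,-.3415,.24],180,o)
cv2.imwrite("pics/top2.png",t)
E
```

```text
clock: 18.08
position: [0.5549, -0.4123, 0.2597]
ee_rot: [0.214, 0.977, -0.001, 0.003]
ft_force: [0.4, -1.1, -0.7]
grip_width: 0.649
grasp_force: 0.0
[(1923, array([324., 231.]), array([ 0.5501, -0.4092,  0.146 ])), (529, array([324., 203.]), array([ 0.5326, -0.4015,  0.146 ]))]
top [(389, array([ 0.4558, -0.6028,  0.098 ])), (362, array([ 0.5767, -0.3232,  0.098 ]))] []
rel [-0.002  0.006 -0.432] [0.1397 0.0136 0.0189] rows 3.0
```

Green is seated, with its cap measured 4 mm from the cup centre. For red, the low label edge appeared at about 175° azimuth in the first wrist view, so the middle should be near −107°. I'll grip at ψ=75.

```bash
python3 jog.py '0 0 0.188 0.05 0 0 0.7;0 0 0.376 0.1 0.005 0 0.8;0 0 0.564 0.14 0.013 0 1;0 0 0.75 0.14 0.013 0 1;0 0 0.94 0.14 0.013 0.019 1;0 0 1.12 0.14 0.013 0.019 1;0 0 1.31 0.14 0.013 0.019 1;0 0.006 1.4 0.14 0.013 0.019 1;0 0.006 1.4 0.14 0.013 0.019 1;0 0.006 1.4 0.14 0.013 0.019 1'
python3 - <<'E'
from h import *
o=manip.get_obs();cT=wfc("wrist",o);im=imaging.camera("wrist");print(psi(o))
print([(int(a),np.round(e[0]),np.round(e[1]),cast(cT,e[0],.098).round(4)) for a,e in blobs(im,"red",300)])
rel([.434,-.3405,.0805],75,o)
E
```

```text
clock: 19.42
position: [0.4319, -0.3411, 0.2365]
ee_rot: [0.792, 0.61, 0.001, -0.003]
ft_force: [-0.3, -0.4, -0.3]
grip_width: 1.002
grasp_force: 0.0
(np.float64(75.1703203853054), np.float64(0.3527162043327557))
[(826, array([421., 442.]), array([30., 48.]), array([ 0.4652, -0.5476,  0.098 ])), (1129, array([326., 224.]), array([46., 48.]), array([ 0.4341, -0.3354,  0.098 ])), (3913, array([494., 164.]), array([68., 76.]), array([ 0.5597, -0.3233,  0.098 ])), (463, array([542.,  55.]), array([40., 61.]), array([ 0.5998, -0.2617,  0.098 ]))]
rel [-0.004 -0.005  0.003] [0.0004 0.0025 0.156 ] rows 3.0
```

```bash
python3 jog.py '-0.004 -0.005 0 0.002 0.002 0.06 1;-0.004 -0.005 0 0.002 0.002 0.12 1;-0.004 -0.005 0 0.002 0.002 0.145 1;-0.004 -0.005 0 0.002 0.002 0.156 1;-0.004 -0.005 0 0.002 0.002 0.156 1;-0.004 -0.005 0 0.002 0.002 0.156 0.2;-0.004 -0.005 0 0.002 0.002 0.156 0.1;-0.004 -0.005 0 0.002 0.002 0.156 0;-0.004 -0.005 0 0.002 0.002 0.156 0;-0.004 -0.005 0 0.002 0.002 0.156 0;-0.004 -0.005 0 0.002 0.002 0.156 0;-0.004 -0.005 0 0.002 0.002 0.156 0' 45
python3 - <<'E'
from h import *
o=manip.get_obs();print(psi(o));rel([.29,-.32,.27],5,o)
E
```

```text
clock: 20.98
position: [0.4347, -0.3394, 0.082]
ee_rot: [0.793, 0.609, 0.0, 0.001]
ft_force: [-1.0, 0.3, 6.1]
grip_width: 0.294
grasp_force: 44.1
(np.float64(75.0421532668359), np.float64(0.13690965961671464))
rel [ 0.003 -0.     1.222] [-0.0188 -0.1444 -0.1883] rows 7.0
```

```bash
python3 jog.py '0 0 0 0 0 -0.06 0;0 0 0 0 0 -0.12 0;0 0 1.222 -0.019 -0.144 -0.188 0;0 0 1.222 -0.019 -0.144 -0.188 0;0 0 1.222 -0.019 -0.144 -0.188 0;0 0 1.222 -0.019 -0.144 -0.188 0;0 0 1.222 -0.019 -0.144 -0.188 0;0 0 1.222 -0.019 -0.144 -0.188 0;0 0 1.222 -0.019 -0.144 -0.188 0;0 0 1.222 -0.019 -0.144 -0.188 0;0 0 1.222 -0.019 -0.144 -0.188 0'
python3 -c "
from h import *
look(.021,.082,'r1',[.04,.025])"
python3 jog.py '0 0 -0.188 0 0 0 0;0 0 -0.376 0 0 0 0;0 0 -0.56 0 0 0 0;0 0 -0.75 0 0 0 0;0 0 -0.94 0 0 0 0;0 0 -1.12 0 0 0 0;0 0 -1.31 0 0 0 0;0 0 -1.5 0 0 0 0;0 0 -1.69 0 0 0 0;0 0 -1.88 0 0 0 0;0 0 -2.06 0 0 0 0;0 0 -2.25 0 0 0 0;0 0 -2.37 0 0 0 0;0 0 -2.37 0 0 0 0;0 0 -2.37 0 0 0 0'
python3 -c "
from h import *
look(.021,.082,'r2',[.04,.025])
a=[cv2.resize(cv2.imread(f'pics/r{i}.png'),(400,400)) for i in (1,2)]
cv2.imwrite('pics/r12.png',np.hstack(a))"
```

```text
clock: 22.35
position: [0.2901, -0.3201, 0.2691]
ee_rot: [0.999, 0.045, 0.0, 0.0]
ft_force: [0.4, 0.1, -0.9]
grip_width: 0.29
grasp_force: 44.9
psi,tilt (np.float64(5.164973802276175), np.float64(0.06961222822369352)) cam az 77.19282876678494
z 0.04 px [420.9 138.3] mm:sat/val [(-34, 28, 194), (-32, 28, 194), (-30, 26, 194), (-28, 26, 194), (-26, 26, 178), (-24, 25, 135), (-22, 21, 110), (-20, 23, 111), (-18, 23, 109), (-16, 24, 107), (-14, 24, 105), (-12, 22, 104), (-10, 20, 101), (-8, 24, 97), (-6, 38, 81), (-4, 107, 57), (-2, 220, 44), (0, 243, 42), (2, 237, 42), (4, 224, 41), (6, 242, 39), (8, 221, 38), (10, 234, 37), (12, 233, 35), (14, 172, 37), (16, 38, 101), (18, 27, 173), (20, 26, 194), (22, 26, 194), (24, 28, 194), (26, 26, 193), (28, 26, 193), (30, 28, 193), (32, 26, 193), (34, 28, 194)]
z 0.025 px [419.8 146.9] mm:sat/val [(-34, 25, 194), (-32, 26, 194), (-30, 25, 193), (-28, 27, 192), (-26, 26, 175), (-24, 27, 134), (-22, 25, 112), (-20, 23, 112), (-18, 23, 112), (-16, 21, 111), (-14, 23, 111), (-12, 23, 109), (-10, 21, 107), (-8, 20, 100), (-6, 34, 82), (-4, 100, 56), (
[... 989 characters left out ...]
20, 137, 39), (22, 34, 104), (24, 25, 172), (26, 26, 193), (28, 28, 194), (30, 28, 194), (32, 29, 195), (34, 27, 195)]
z 0.025 px [419.7 146.9] mm:sat/val [(-34, 26, 195), (-32, 25, 194), (-30, 25, 193), (-28, 26, 193), (-26, 28, 194), (-24, 26, 195), (-22, 26, 194), (-20, 32, 176), (-18, 48, 118), (-16, 130, 57), (-14, 227, 45), (-12, 228, 47), (-10, 233, 46), (-8, 238, 45), (-6, 227, 46), (-4, 222, 46), (-2, 220, 44), (0, 232, 44), (2, 237, 43), (4, 243, 42), (6, 225, 42), (8, 236, 41), (10, 236, 40), (12, 216, 39), (14, 234, 37), (16, 241, 36), (18, 240, 33), (20, 128, 40), (22, 34, 104), (24, 24, 171), (26, 24, 194), (28, 25, 196), (30, 25, 193), (32, 28, 193), (34, 28, 193)]
crop 360 87
```

View pics/r12.png

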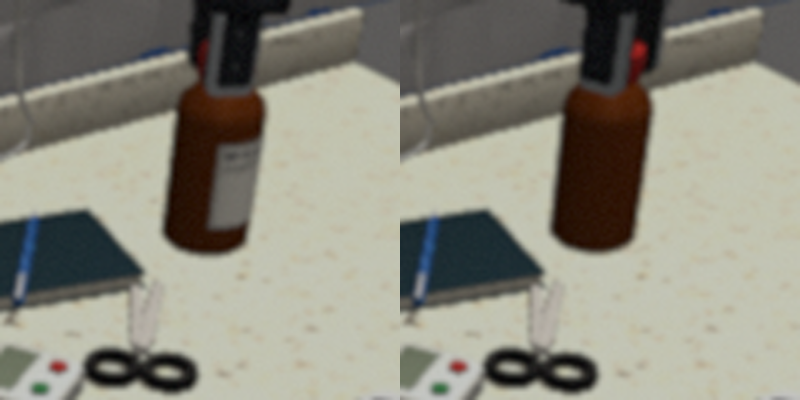

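Only the low edge shows, at t = −5.2 mm at ψ=5°, which is ψ+75°. The body sits about 3 mm off the tool axis along tool −x. I'll turn a bit further to find the high edge.

```bash
python3 jog.py '0 0 -0.188 0 0 0 0;0 0 -0.376 0 0 0 0;0 0 -0.48 0 0 0 0;0 0 -0.48 0 0 0 0;0 0 -0.48 0 0 0 0'
python3 -c "
from h import *
print(manip.get_obs()['joint_pos'][6])
look(.021,.082,'r3',[.025])"
```

```text
clock: 24.95
position: [0.2902, -0.3201, 0.2692]
ee_rot: [0.103, 0.995, -0.0, 0.001]
ft_force: [-0.6, 0.3, -1.1]
grip_width: 0.293
grasp_force: 44.9
2.071563195335369
psi,tilt (np.float64(168.1462183477555), np.float64(0.07846842963078367)) cam az 77.1986527969019
z 0.025 px [419.7 146.9] mm:sat/val [(-34, 25, 194), (-32, 25, 193), (-30, 26, 193), (-28, 26, 193), (-26, 26, 193), (-24, 28, 194), (-22, 28, 194), (-20, 29, 185), (-18, 36, 140), (-16, 86, 68), (-14, 238, 45), (-12, 238, 45), (-10, 233, 46), (-8, 238, 45), (-6, 232, 45), (-4, 226, 44), (-2, 238, 44), (0, 232, 44), (2, 220, 44), (4, 225, 43), (6, 231, 42), (8, 218, 41), (10, 236, 40), (12, 235, 38), (14, 191, 40), (16, 80, 54), (18, 28, 73), (20, 22, 80), (22, 23, 99), (24, 23, 154), (26, 24, 190), (28, 24, 195), (30, 24, 193), (32, 29, 193), (34, 29, 193)]
crop 360 87
```

The high edge is at ψ−131.5° and the low edge at ψ+75°, so the label middle is at ψ+152° and red's final ψ is 6.5°. I'll compensate for the −3.5 mm tool-x offset.

Run:
```python
from h import *
rel([.587,-.336,.27],6.5)
```

```text
rel [1.000e-03 1.000e-03 2.822e+00] [-0.2938  0.0453 -0.0005] rows 16.0
```

```bash
python3 jog.py '0 0 2.822 -0.294 0.045 0 0;0 0 2.822 -0.294 0.045 0 0;0 0 2.822 -0.294 0.045 0 0;0 0 2.822 -0.294 0.045 0 0;0 0 2.822 -0.294 0.045 0 0;0 0 2.822 -0.294 0.045 0 0;0 0 2.822 -0.294 0.045 0 0;0 0 2.822 -0.294 0.045 0 0;0 0 2.822 -0.294 0.045 0 0;0 0 2.822 -0.294 0.045 0 0;0 0 2.822 -0.294 0.045 0 0;0 0 2.822 -0.294 0.045 0 0;0 0 2.822 -0.294 0.045 0 0;0 0 2.822 -0.294 0.045 0 0;0 0 2.822 -0.294 0.045 0 0;0 0 2.822 -0.294 0.045 0 0;0 0 2.822 -0.294 0.045 0 0;0 0 2.822 -0.294 0.045 0 0'
python3 - <<'E'
from h import *
o=manip.get_obs();print(psi(o));rel([.587,-.336,.093],6.5,o)
E
```

```text
clock: 27.25
position: [0.5872, -0.3356, 0.2694]
ee_rot: [0.998, 0.059, 0.0, 0.0]
ft_force: [0.7, -0.1, -1.8]
grip_width: 0.291
grasp_force: 44.9
(np.float64(6.750031014227283), np.float64(0.07622964841511821))
rel [ 0.001 -0.001  0.004] [-0.0004  0.0002  0.1764] rows 3.0
```

```bash
python3 jog.py '0 0 0.004 0 0 0.06 0;0 0 0.004 0 0 0.11 0;0 0 0.004 0 0 0.14 0;0 0 0.004 0 0 0.16 0;0 0 0.004 0 0 0.17 0;0 0 0.004 0 0 0.174 0;0 0 0.004 0 0 0.176 0;0 0 0.004 0 0 0.176 0'
python3 - <<'E'
from h import *
o=manip.get_obs();print(psi(o));rel([.587,-.336,.093],6.5,o)
E
```

```text
clock: 28.25
position: [0.5877, -0.3359, 0.0942]
ee_rot: [0.998, 0.056, 0.001, 0.001]
ft_force: [-0.6, 0.3, -0.1]
grip_width: 0.292
grasp_force: 44.9
(np.float64(6.412788272789435), np.float64(0.13608255491146243))
rel [ 0.002 -0.002 -0.002] [-0.0007  0.      0.0012] rows 1.0
```

```bash
python3 jog.py '0 0 0 0 0 0.0015 0;0 0 0 0 0 0.0015 0.4;0 0 0 0 0 0.0015 0.5;0 0 0 0 0 0.0015 0.55;0 0 0 0 0 0.0015 0.55;0 0 0 0 0 -0.04 0.55;0 0 0 0 0 -0.1 0.55;0 0 0 0 0 -0.16 0.55;0 0 0 0 0 -0.16 0.55;0 0 0 0 0 -0.16 0.55'
python3 - <<'E'
from h import *
o=manip.get_obs();cT=wfc("wrist",o);im=imaging.camera("wrist")
print([(int(a),np.round(e[0]),cast(cT,e[0],.109).round(4)) for a,e in blobs(im,"red",300)])
rel([.43,-.2,.26],150,o)
cv2.imwrite("pics/w7.png",im)
E
```

```text
clock: 29.5
position: [0.5871, -0.3354, 0.2529]
ee_rot: [0.998, 0.056, 0.0, 0.0]
ft_force: [-1.4, 0.2, -0.6]
grip_width: 0.549
grasp_force: 0.0
[(3356, array([579., 366.]), array([ 0.492 , -0.5622,  0.109 ])), (2140, array([325., 213.]), array([ 0.5997, -0.3342,  0.109 ]))]
rel [ 1.000e-03  1.000e-03 -2.506e+00] [-0.141  -0.1521 -0.0073] rows 14.0
```

```bash
python3 jog.py '0 0 0 -0.06 -0.02 -0.007 0.8;0 0 0 -0.12 -0.04 -0.007 1;0 0 -2.506 -0.141 -0.152 -0.007 1;0 0 -2.506 -0.141 -0.152 -0.007 1;0 0 -2.506 -0.141 -0.152 -0.007 1;0 0 -2.506 -0.141 -0.152 -0.007 1;0 0 -2.506 -0.141 -0.152 -0.007 1;0 0 -2.506 -0.141 -0.152 -0.007 1;0 0 -2.506 -0.141 -0.152 -0.007 1;0 0 -2.506 -0.141 -0.152 -0.007 1;0 0 -2.506 -0.141 -0.152 -0.007 1;0 0 -2.506 -0.141 -0.152 -0.007 1;0 0 -2.506 -0.141 -0.152 -0.007 1;0 0 -2.506 -0.141 -0.152 -0.007 1;0 0 -2.506 -0.141 -0.152 -0.007 1;0 0 -2.506 -0.141 -0.152 -0.007 1;0 0 -2.506 -0.141 -0.152 -0.007 1'
python3 - <<'E'
from h import *
o=manip.get_obs();print(psi(o));rel([.5549,-.0815,.24],150,o)
im=imaging.camera("top")
for c,z in (("red",.109),("blue",.125),("green",.146),("violet",.109)): print(c,[(int(a),np.round(e[0]),cast(wfc("top"),e[0],z).round(4)) for a,e in blobs(im,c,150)])
cv2.imwrite("pics/top3.png",im)
E
```

```text
clock: 31.68
position: [0.4296, -0.1999, 0.259]
ee_rot: [0.259, 0.966, -0.0, -0.001]
ft_force: [-0.8, -0.1, 0.3]
grip_width: 1.0
grasp_force: 0.0
(np.float64(149.9686909671469), np.float64(0.07393473485087326))
rel [-0.001 -0.001 -0.001] [-0.0492  0.1652  0.0188] rows 3.0
red [(1431, array([523., 240.]), array([ 0.4619, -0.5837,  0.109 ])), (1132, array([344., 170.]), array([ 0.568 , -0.3332,  0.109 ]))]
blue [(322, array([523., 321.]), array([ 0.3494, -0.5711,  0.125 ])), (1650, array([441., 206.]), array([ 0.5108, -0.4662,  0.125 ])), (2793, array([493., 127.]), array([ 0.6216, -0.5433,  0.125 ])), (2390, array([408.,  45.]), array([ 0.7427, -0.4279,  0.125 ]))]
green [(180, array([392., 188.]), array([ 0.5337, -0.3962,  0.146 ])), (457, array([402., 175.]), array([ 0.5512, -0.4104,  0.146 ]))]
violet [(163, array([297., 154.]), array([ 0.5923, -0.2669,  0.109 ])), (233, array([295., 140.]), array([ 0.612 , -0.2638,  0.109 ]))]
```

View pics/top3.png

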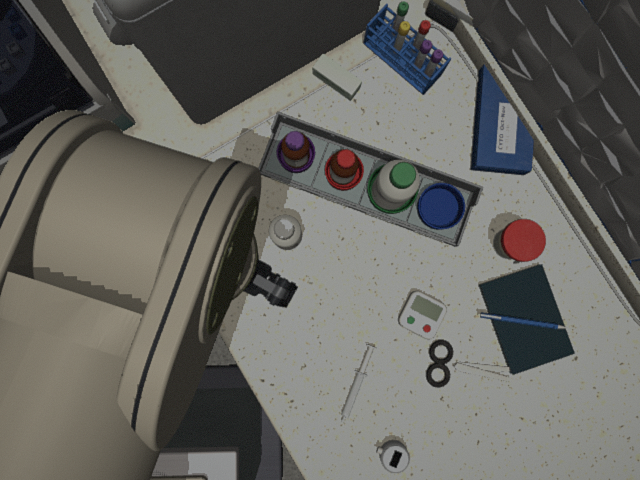

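Three bottles are standing in their cups at (295,150), (345,168) and (397,185), and the white one is untouched at (285,230). Next is blue.

```bash
python3 jog.py '0 0 0 -0.049 0.165 0.018 1;0 0 0 -0.049 0.165 0.018 1;0 0 0 -0.049 0.165 0.018 1;0 0 0 -0.049 0.165 0.018 1;0 0 0 -0.049 0.165 0.018 1;0 0 0 -0.049 0.165 0.018 1'
python3 - <<'E'
from h import *
o=manip.get_obs();cT=wfc("wrist",o);im=imaging.camera("wrist");print(psi(o))
print([(int(a),np.round(e[0]),np.round(e[1]),cast(cT,e[0],.125).round(4)) for a,e in blobs(im,"blue",300)])
rel([.5549,-.0812,.105],150,o)
E
```

```text
clock: 32.48
position: [0.5545, -0.0832, 0.2424]
ee_rot: [0.26, 0.966, -0.0, 0.001]
ft_force: [-0.7, -0.2, -0.2]
grip_width: 1.001
grasp_force: 0.0
(np.float64(149.84356961323627), np.float64(0.08954831173978532))
[(1580, array([331., 234.]), array([46., 47.]), array([ 0.5548, -0.0772,  0.125 ]))]
rel [-0.     0.002 -0.003] [0.0009 0.002  0.1374] rows 3.0
```

```bash
python3 jog.py '0 0 0 0.001 0.002 0.06 1;0 0 0 0.001 0.002 0.11 1;0 0 0 0.001 0.002 0.137 1;0 0 0 0.001 0.002 0.137 1;0 0 0 0.001 0.002 0.137 0.2;0 0 0 0.001 0.002 0.137 0.1;0 0 0 0.001 0.002 0.137 0;0 0 0 0.001 0.002 0.137 0;0 0 0 0.001 0.002 0.137 0;0 0 0 0.001 0.002 0.137 0;0 0 0 0.001 0.002 0.137 0' 45
python3 - <<'E'
from h import *
o=manip.get_obs();print(psi(o));rel([.43,-.2,.30],84,o);rel([.29,-.32,.31],84,o)
E
```

```text
clock: 33.9
position: [0.5562, -0.0798, 0.1064]
ee_rot: [0.259, 0.966, -0.0, 0.002]
ft_force: [0.6, 0.1, 5.7]
grip_width: 0.36
grasp_force: 44.3
(np.float64(149.9926272005402), np.float64(0.1862603709520441))
rel [0.003 0.002 1.152] [ 0.0486 -0.1671 -0.1938] rows 7.0
rel [0.003 0.002 1.152] [ 0.1098 -0.341  -0.2042] rows 7.0
```

```bash
python3 jog.py '0 0 0 0 0 -0.06 0;0 0 0 0 0 -0.12 0;0 0 0 0 0 -0.18 0;0 0 1.152 0.11 -0.341 -0.204 0;0 0 1.152 0.11 -0.341 -0.204 0;0 0 1.152 0.11 -0.341 -0.204 0;0 0 1.152 0.11 -0.341 -0.204 0;0 0 1.152 0.11 -0.341 -0.204 0;0 0 1.152 0.11 -0.341 -0.204 0;0 0 1.152 0.11 -0.341 -0.204 0;0 0 1.152 0.11 -0.341 -0.204 0;0 0 1.152 0.11 -0.341 -0.204 0;0 0 1.152 0.11 -0.341 -0.204 0'
python3 -c "
from h import *
look(.027,.1064,'b1',[.045,.03])"
python3 jog.py '0 0 1.5 0 0 0 0;0 0 1.5 0 0 0 0;0 0 1.5 0 0 0 0;0 0 1.5 0 0 0 0;0 0 1.5 0 0 0 0;0 0 1.5 0 0 0 0;0 0 1.5 0 0 0 0;0 0 1.5 0 0 0 0;0 0 1.5 0 0 0 0;0 0 1.5 0 0 0 0;0 0 1.5 0 0 0 0'
python3 -c "
from h import *
look(.027,.1064,'b2',[.045,.03])
a=[cv2.resize(cv2.imread(f'pics/b{i}.png'),(400,400)) for i in (1,2)]
cv2.imwrite('pics/b12.png',np.hstack(a))"
```

```text
clock: 35.52
position: [0.29, -0.3192, 0.309]
ee_rot: [0.742, 0.67, -0.0, 0.0]
ft_force: [-0.1, -0.8, -0.8]
grip_width: 0.361
grasp_force: 45.5
psi,tilt (np.float64(84.12206788523136), np.float64(0.057896028807684075)) cam az 77.16859843441173
z 0.045 px [422.6 127.3] mm:sat/val [(-34, 30, 189), (-32, 27, 190), (-30, 28, 190), (-28, 26, 174), (-26, 38, 129), (-24, 56, 100), (-22, 58, 92), (-20, 56, 91), (-18, 55, 92), (-16, 56, 95), (-14, 54, 95), (-12, 55, 92), (-10, 55, 88), (-8, 56, 91), (-6, 55, 93), (-4, 57, 90), (-2, 54, 89), (0, 54, 90), (2, 58, 88), (4, 56, 82), (6, 55, 83), (8, 53, 86), (10, 57, 85), (12, 51, 80), (14, 36, 77), (16, 21, 86), (18, 23, 90), (20, 24, 86), (22, 22, 82), (24, 21, 84), (26, 26, 129), (28, 27, 179), (30, 27, 191), (32, 25, 190), (34, 24, 189)]
z 0.03 px [421.4 136.2] mm:sat/val [(-34, 28, 189), (-32, 28, 191), (-30, 28, 190), (-28, 29, 173), (-26, 42, 129), (-24, 54, 103), (-22, 56, 105), (-20, 57, 107), (-18, 58, 106), (-16, 58, 106), (-14, 58, 105), (-12, 56, 105), (-10, 59, 104), (-8, 58, 102), (-6, 57, 99), (-4, 56, 100), (-2, 59, 100), (0, 59,
[... 919 characters left out ...]
79), (18, 53, 72), (20, 57, 67), (22, 57, 63), (24, 51, 65), (26, 33, 109), (28, 27, 169), (30, 28, 190), (32, 27, 190), (34, 26, 188)]
z 0.03 px [421.7 135.9] mm:sat/val [(-34, 30, 189), (-32, 28, 188), (-30, 28, 190), (-28, 28, 181), (-26, 25, 142), (-24, 23, 111), (-22, 21, 108), (-20, 23, 110), (-18, 19, 106), (-16, 27, 94), (-14, 47, 93), (-12, 58, 102), (-10, 57, 103), (-8, 58, 102), (-6, 58, 101), (-4, 59, 100), (-2, 57, 99), (0, 57, 99), (2, 57, 98), (4, 58, 97), (6, 59, 95), (8, 56, 95), (10, 60, 93), (12, 58, 92), (14, 57, 89), (16, 56, 87), (18, 57, 85), (20, 58, 83), (22, 59, 78), (24, 56, 77), (26, 32, 111), (28, 26, 168), (30, 28, 189), (32, 30, 189), (34, 30, 189)]
crop 362 76
```

View pics/b12.png

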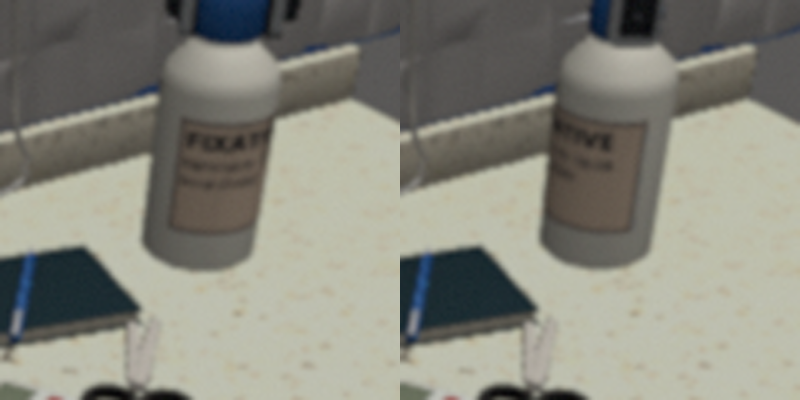

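Both label borders are visible, at ψ−38.5° and ψ+112.8°. The label middle is at ψ+37°, so blue's final ψ is 121°.

Run:
```python
from h import *
rel([.5237,-.4873,.31],121.2)
```

```text
rel [ 2.000e-03  0.000e+00 -2.147e+00] [ 0.2395  0.1599 -0.0004] rows 12.0
```

```bash
python3 jog.py '0 0 -2.147 0.239 0.16 0 0;0 0 -2.147 0.239 0.16 0 0;0 0 -2.147 0.239 0.16 0 0;0 0 -2.147 0.239 0.16 0 0;0 0 -2.147 0.239 0.16 0 0;0 0 -2.147 0.239 0.16 0 0;0 0 -2.147 0.239 0.16 0 0;0 0 -2.147 0.239 0.16 0 0;0 0 -2.147 0.239 0.16 0 0;0 0 -2.147 0.239 0.16 0 0;0 0 -2.147 0.239 0.16 0 0;0 0 -2.147 0.239 0.16 0 0;0 0 -2.147 0.239 0.16 0 0;0 0 -2.147 0.239 0.16 0 0;0 0 -2.147 0.239 0.16 0 0'
python3 - <<'E'
from h import *
o=manip.get_obs();print(psi(o));rel([.5237,-.4873,.1174],121.2,o)
E
```

```text
clock: 38.88
position: [0.5228, -0.4879, 0.3095]
ee_rot: [0.492, 0.87, -0.0, 0.001]
ft_force: [-1.1, -0.2, -1.4]
grip_width: 0.357
grasp_force: 45.8
(np.float64(121.00781420015888), np.float64(0.07527832691499749))
rel [ 0.     0.001 -0.003] [0.0003 0.001  0.1921] rows 4.0
```

```bash
python3 jog.py '0 0 -0.003 0 0.001 0.06 0;0 0 -0.003 0 0.001 0.12 0;0 0 -0.003 0 0.001 0.155 0;0 0 -0.003 0 0.001 0.175 0;0 0 -0.003 0 0.001 0.186 0;0 0 -0.003 0 0.001 0.19 0;0 0 -0.003 0 0.001 0.192 0;0 0 -0.003 0 0.001 0.192 0'
python3 - <<'E'
from h import *
o=manip.get_obs();print(psi(o));rel([.5237,-.4873,.1174],121.2,o)
E
```

```text
clock: 39.88
position: [0.5241, -0.4879, 0.1185]
ee_rot: [0.491, 0.871, -0.0, 0.001]
ft_force: [-0.2, -0.8, -1.9]
grip_width: 0.361
grasp_force: 45.8
(np.float64(121.22149998497149), np.float64(0.15148396447654963))
rel [0.001 0.003 0.   ] [ 0.0008 -0.      0.001 ] rows 1.0
```

```bash
python3 jog.py '0 0 0 0 0 0.0015 0;0 0 0 0 0 0.0015 0.45;0 0 0 0 0 0.0015 0.52;0 0 0 0 0 0.0015 0.6;0 0 0 0 0 0.0015 0.6;0 0 0 0 0 -0.05 0.6;0 0 0 0 0 -0.11 0.6;0 0 0 0 0 -0.15 0.6;0 0 0 0 0 -0.15 0.6'
python3 - <<'E'
from h import *
o=manip.get_obs();print(o["position"])
f=np.array([np.cos(np.deg2rad(158.4)),np.sin(np.deg2rad(158.4)),0]);Z=np.array([0,0,1.]);s,c=np.sin(.7),np.cos(.7)
z=-f*s-Z*c;x=f*c-Z*s;M=np.c_[x,np.cross(z,x),z]
R0=R.from_quat(o["ee_rot"])
for p in([.42,-.315,.27],[.44,-.324,.19]):
    print((R0.inv()*R.from_matrix(M)).as_rotvec().round(3),R0.inv().apply(np.array(p)-o["position"]).round(3))
E
```

```text
clock: 41.0
position: [0.5246, -0.4886, 0.272]
ee_rot: [0.491, 0.871, -0.001, 0.004]
ft_force: [0.3, -1.2, -0.4]
grip_width: 0.599
grasp_force: 0.0
[ 0.52459743 -0.48857231  0.27203631]
[-0.227 -0.667 -0.621] [0.203 0.001 0.   ]
[-0.227 -0.667 -0.621] [0.185 0.013 0.081]
```

```bash
python3 jog.py '0 0 0 0.06 0 0 0.6;0 0 0 0.12 0 0 0.6;-0.227 -0.667 -0.621 0.203 0 0 0.6;-0.227 -0.667 -0.621 0.203 0 0 0.6;-0.227 -0.667 -0.621 0.203 0 0 0.6;-0.227 -0.667 -0.621 0.203 0 0 0.6;-0.227 -0.667 -0.621 0.203 0 0 0.6;-0.227 -0.667 -0.621 0.185 0.013 0.04 0.6;-0.227 -0.667 -0.621 0.185 0.013 0.08 0.6;-0.227 -0.667 -0.621 0.185 0.013 0.08 0.6;-0.227 -0.667 -0.621 0.185 0.013 0.08 0.6'
python3 - <<'E'
from h import *
o=manip.get_obs();cT=wfc("wrist",o);im=imaging.camera("wrist");print(cT[1][:3,3])
cv2.imwrite("pics/f1.png",im)
for c,p in dict(violet=(.6135,-.2617),red=(.5836,-.3363),green=(.5537,-.4122),blue=(.5237,-.4873)).items(): print(c,proj(cT,[*p,H[c]+.011]).round())
E
```

```text
clock: 42.38
position: [0.4395, -0.3228, 0.1886]
ee_rot: [0.177, 0.923, -0.063, 0.335]
ft_force: [0.1, 0.2, 0.8]
grip_width: 0.601
grasp_force: 0.0
[ 0.30213668 -0.26783771  0.25151848]
violet [472. 293.]
red [373. 293.]
green [269. 337.]
blue [165. 325.]
```

View pics/f1.png

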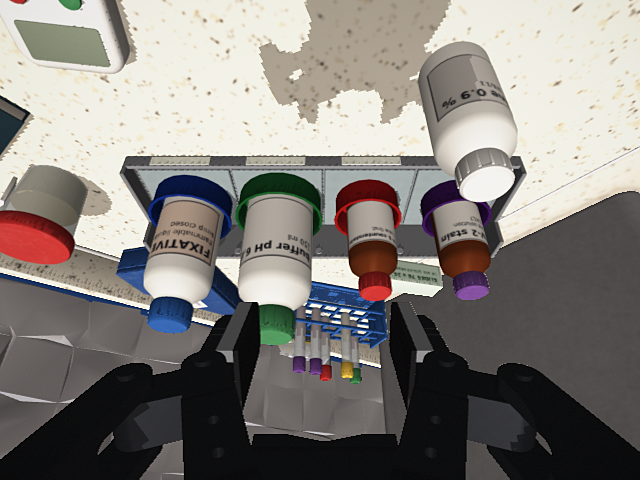

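The (upside-down) front view shows all four bottles standing in their matching cups with labels toward the camera. The caps are within a few pixels of predicted. I'll check the label edges numerically.

Run:
```python
from h import *
o=manip.get_obs();im=cv2.imread("pics/f1.png");cT=wfc("wrist",o)
for c,p,r in(("blue",(.5237,-.4873),.027),("violet",(.6135,-.2617),.021),("green",(.5537,-.4122),.03),("red",(.5836,-.3363),.021)):
    az,S=strip(im,cT,p,.011,r,np.arange(.028,.036,.002));s,v=prof(S)
    print(c,"az:sat/val",*[f"{int(a)}:{b}/{d}" for a,b,d in zip(az,s,v)][::3])
```

```text
blue az:sat/val 51:28/95 54:27/95 57:28/96 60:26/96 63:25/98 66:22/100 69:27/101 72:31/90 75:36/71 78:52/75 81:61/98 84:62/110 87:64/114 90:64/117 93:63/121 96:61/124 99:63/128 102:62/132 105:62/136 108:62/139 111:62/143 114:60/145 117:62/149 120:61/152 123:61/155 126:61/157 129:61/159 132:60/161 135:60/163 138:59/165 141:60/166 144:60/167 147:60/168 150:59/168 153:60/170 156:59/170 159:60/170 162:60/170 165:59/169 168:60/169 171:60/167 174:60/166 177:61/165 180:59/163 183:60/160 186:61/159 189:61/155 192:62/151 195:62/149 198:46/115 201:33/70 204:86/47 207:192/38 210:232/36 213:246/37 216:240/39 219:240/40
violet az:sat/val -264:176/41 -261:128/45 -258:115/48 -255:63/59 -252:30/84 -249:25/109 -246:25/130 -243:27/142 -240:27/149 -237:26/152 -234:25/155 -231:26/157 -228:26/160 -225:26/163 -222:25/164 -219:26/167 -216:26/169 -213:25/170 -210:25/171 -207:25/172 -204:24/173 -201:24/173 -198:25/174 -195:25/174 -192:25/174 -189:25/173 -186:25/173 -183:25/171 -180:25/170 -177:24/168 -174:26/168 -171:26/167 -168:25/165 -165:26/163 -162:26/161 -159:26/159 -156:26/156 -153:25/153 -150:25/150 -
[... 780 characters left out ...]
/130 220:26/102 223:31/78 226:50/60 229:68/52 232:86/48
red az:sat/val 81:23/129 84:23/130 87:25/131 90:25/133 93:25/135 96:25/137 99:27/139 102:26/142 105:26/144 108:26/147 111:26/149 114:25/152 117:26/155 120:26/157 123:26/160 126:26/163 129:25/164 132:25/167 135:26/169 138:26/170 141:24/171 144:25/172 147:26/174 150:25/174 153:23/174 156:25/175 159:24/174 162:24/175 165:25/175 168:25/174 171:25/172 174:25/171 177:25/170 180:25/169 183:26/168 186:26/166 189:25/163 192:25/161 195:26/159 198:27/157 201:25/153 204:25/149 207:26/146 210:26/143 213:27/138 216:26/136 219:23/128 222:23/113 225:47/85 228:101/69 231:174/71 234:225/74 237:231/76 240:231/80 243:229/83 246:229/86 249:228/88 252:227/91
```

```bash
python3 -c "
from workcell import manip, imaging, workorder
print(workorder.hand_in())"
```

```text
the job is handed in; nothing more can be done
None
```

I handed the job in at about 42 s: all four bottles stand in their matching cups with labels facing the open front, and the white bottle is untouched; in the last front picture the blue and violet label edges were within about 4° of target, while red and green rest on the edges measured before placing.

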